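# Close up the hall corner shelf for the night

### The arm

A 6-joint arm with a two-finger parallel gripper is mounted at the origin on the work surface. World frame = base frame: x ahead of the robot, y to its left, z up, the work surface at z = 0. Lengths are in m, angles in degrees, forces in N, time in s.
With the tool pointing down it reaches from about 0.4 to 0.825 m from the base axis. Payload 7 kg.
Tool frame: the origin (TCP) lies midway between the tips of the shut fingers; the grasp point (between the pads) lies ctrl.tcp_to_grasp behind it (ctrl.tcp_to_grasp is the distance from the TCP to the grasp point, in m); z points along the fingers, y is the line along which they close (so a half turn about z gives the same grasp; the last joint's range is limited). The gripper opens to 88 mm and grips with 3 to 60 N. Pads are 19 mm wide; open, the fingers measure 130 mm over their backs; the gripper's body (78 mm by 193 mm) begins 47 mm behind the grasp point.
Start: joints at [-52.878, 20.546, 0.682, 0, -70.136, -16.507], TCP at [0.238, -0.632, 0.227] pointing down, gripper open.
Joint ranges: [-176.03, 176.03], [-82.01, 121.73], [-58.28, 71.71], [-173.87, 95.51], [-174.79, -0.11], [-173.66, 173.66]. Speed limits (degrees/s): [136.94, 136.94, 172.46, 180, 180, 180].

### API

Orientations are given as [roll, pitch, yaw] about the fixed x, y, z axes, in that order (R = Rz(yaw) Ry(pitch) Rx(roll)).
In Python, from plant import ctrl, imaging, close_job gives the robot as it stands.
- The arm moves only by the shell command python3 -m crank 'ROWS'. ROWS is JSON, a list of rows, each a list of 3 entries, a list of its own where there are three numbers: the shift along the world's x, y, z in m, then the turn, a rotation vector about the world's x, y, z in degrees, then the opening, from -1 (shut) to 1 (fully open), so that 0 is half open. A call has 1 to 12 rows; each row shifts and turns the commanded pose from where the row before left it; what a row does not reach is not made up. A row lasts 1/10 s, in which the tool goes at most 50 mm and 8.59 degrees, less where a joint would pass 70% of its speed; a pose out of reach is approached as far as the arm can. A call is refused whole if a number of a shift passes 0.05 or a number of a turn 8.59, either way. A call with a gripper value outside its range is refused whole. The fingers move at their own pace and stop on an object; the grip force is fixed at half the most. Time passes only in rows, so rows that do not move let the fingers close. It gives the time, the measured TCP pose, the force, the opening and the grip force at its end, in the units of the state.
- ctrl.get_obs(): the state, without advancing time (a new reading comes with each control period).
- imaging.snapshot(name): name is "scene" or "top"; returns (picture, depth): 420x560x3 uint8, blue, green, red; 420x560 float32, m along the optical axis (not along the pixel's ray), 0 where there is no reading.
- imaging.camera_model(name): a dict with "mtx" (3x3 intrinsics, pixels), "D" ([k1, k2, p1, p2, k3] as OpenCV has them; the pictures are not rectified), "R" (3x3) and "t" (3): a world point X has camera coordinates R X + t. Camera axes: x right, y down, z forward; pixel columns grow to the right and rows downward; lengths in m; the calibration is good to about 2 mm. A picture is of the moment at which its call begins. camera_model takes no time and is no camera call.
- close_job(): hands the job in; it is judged then, once.
The state is a dict: "clock": time; "joint_pos": joint angles; "qvel": joint speeds; "tau": joint torques, N m; "tool_pos": TCP position; "orientation": TCP orientation; "force": force on the tool from outside, world axes, zero at the start; "moment": the same for the moment, N m; "opening": finger opening in m; "gripper_force": force on a finger pad.
Only numpy, scipy, OpenCV 4.12 (cv2) and the standard library are available. Lean on these libraries where they do the work, as an engineer would, in place of code of your own. Each camera call takes 0.05 s, during which the arm holds its last target. There are 200 camera calls.

### The job

Clear all the crumpled paper and wooden offcuts off the turntable tray into the green bin, and slide the key ring along the bent wire, round both corners, up against the red stop, leaving it hanging there. Only when that is done, set the door alarm: slide its yellow child-lock tab fully aside, press the red button right down, then slide the tab back over the button as far as it goes. Leave everything else on the shelf where it stands.

Things in the scene. Friction and masses are not known exactly. Their poses are not given: they have to be found in the camera images.
- key_rail: key rail, fixed: 6 mm bent steel wire, level, 130 mm above the shelf, a post at each end, base 250 x 130 x 10 mm; origin under its centre. In its frame the wire's centre line runs from a black disc (face at x -100, y -50 mm) to corner 1 (-30, -50), to corner 2 (30, 50), to the red stop disc (face at 100, 50). Corners turn 59 degrees, rounded to 30 mm radius. Discs 28 mm across
- rail_corner1 (a point): the first corner point, where the wire's first two straight lines would meet
- rail_corner2 (a point): the second corner point
- rail_stop (a point): on the wire's centre line at the face of the red stop disc that the ring must reach
- key_ring: aluminium key ring, loose on the wire: collar 36 mm outside, 24 mm inside diameter, 16 mm long along own x (along the wire), origin at its centre, z up. A rigid blue fob 22 mm wide hangs to 63 mm below the centre. Hanging, its centre is 9 mm below the wire's; at the stop, 8 mm short of the disc's face. Can be gripped from above across its diameter, a finger each side of the wire
- turntable_base: turntable tray: origin on its axis, at the shelf's surface. The round white tray (260 mm across) turns freely on it; its inner floor is 16 mm above the shelf, its rim 24 mm above the shelf and 5 mm thick
- paper0: crumpled ball of white paper, hard and faceted, about 36 mm across and 30 mm tall, origin at its middle; litter, may be absent
- paper1: crumpled ball of yellow paper, hard and faceted, about 36 mm across and 30 mm tall, origin at its middle; litter, may be absent
- paper2: crumpled ball of white paper, hard and faceted, about 36 mm across and 30 mm tall, origin at its middle; litter, may be absent
- offcut0: dark wooden offcut block 44 x 24 x 20 mm (its own x, y, z), origin at its middle; litter, may be absent
- offcut1: mid-brown wooden offcut block 44 x 24 x 20 mm (its own x, y, z), origin at its middle; litter, may be absent
- bin: small green open-topped bin, fixed, 150 x 150 mm and 85 mm tall, walls and floor 5 mm thick; origin under its centre
- alarm: grey door alarm, fixed, 85 x 130 mm (its own x, y), 30 mm tall, with two black guide rails along y, 14 mm taller, 57 mm apart; origin under its centre
- lock_tab (a joint): the yellow child-lock tab's slide: 0 m = closed over the button, 0.050 m = fully aside, towards the alarm's own +y; 1.5 N of friction, stays where left
- tab_grip (a point): centre of the black upright fin on the lock tab, 60 mm above the shelf; the fin is 26 mm along the alarm's x, 14 mm along its y, and 24 mm tall, on a plate 71 x 44 mm whose top is 48 mm above the shelf
- alarm_button (a joint): push of the alarm's red button: 0 m = up, 0.006 m = fully down; spring, about 1.5 N to start and 5 N fully down
- button_top (a point): centre of the red button's top, 32 mm across, 40 mm above the shelf when up; hidden under the tab while that is closed
- balm_tin: round brass tin 38 mm across, 14 mm tall, on the middle of the tray, origin under its centre; stays
- tumbler: clear tumbler with pens, 72 mm across, 150 mm tall with the pens, origin under its centre; stays
- mug: red mug 80 mm across, 90 mm tall, origin under its centre; stays
- phone_stand: black phone stand, 80 x 70 mm, 80 mm tall, origin under its centre; stays
- gel_bottle: pale grey bottle 52 mm across, 130 mm tall, origin under its centre; stays
- tape_measure: yellow tape measure 60 x 60 x 40 mm, origin under its centre; stays

How it is judged (in metres and radians):
On the way, in this order (a step that is already met when the one before it is completed fails the run):
1. all litter lies in the bin and the key ring hangs released at the red stop (x of paper0 in the frame of bin between -0.072 and 0.072 m and y of paper0 in the frame of bin between -0.072 and 0.072 m and z of each of paper0, paper1, paper2, offcut0, offcut1 in the frame of bin below 0.075 m and linear speed of each of paper0, paper1, paper2, offcut0, offcut1, key_ring below 0.05 m/s and x of paper1 in the frame of bin between -0.072 and 0.072 m and y of paper1 in the frame of bin between -0.072 and 0.072 m and x of paper2 in the frame of bin between -0.072 and 0.072 m and y of paper2 in the frame of bin between -0.072 and 0.072 m and x of offcut0 in the frame of bin between -0.072 and 0.072 m and y of offcut0 in the frame of bin between -0.072 and 0.072 m and x of offcut1 in the frame of bin between -0.072 and 0.072 m and y of offcut1 in the frame of bin between -0.072 and 0.072 m and x of key_ring in the frame of key_rail above 0.085 m and y of key_ring in the frame of key_rail above 0.03 m and contact force between key_ring and the fingers below 0.1 N), for 0.2 s.
2. the lock tab is slid fully aside (value of joint lock_tab above 0.04 m), for 0.2 s.
3. the button is pressed down (value of joint alarm_button above 0.0045 m), for 0.1 s.
4. the lock tab is back over the button (value of joint lock_tab below 0.006 m), for 0.2 s.
At the end, for the whole second after the job is handed in: Every piece of litter that is present lies at rest inside the bin (its middle below the rim by 10 mm), the key ring hangs released and still within 7 mm of the red stop, the lock tab is closed to within 6 mm and the button is up (all of step 1 and value of joint lock_tab below 0.006 m and value of joint alarm_button below 0.002 m); the robot touches nothing.
It fails at once if a thing that is not litter (tumbler, mug, phone stand, tin, bottle, tape measure) is shifted by more than 40 mm (distance of any of tumbler, mug, phone_stand, balm_tin, gel_bottle, tape_measure from where it was at the start of the episode above 0.04 m).
It fails at once if the tumbler, mug, phone stand or bottle is tipped over (angle between any of tumbler, mug, phone_stand, gel_bottle's own z axis and vertical above 0.6 rad).
Of paper0, paper1, paper2, offcut0, offcut1 only 3 to 5 are there at a start; the rules pass over those that are not, and their reading is None.
At some moment in a run one of paper0, paper1, paper2, offcut0, offcut1 may be knocked a few centimetres aside while the robot is not near it.
Once in a run the grip may slacken for a moment while it holds something.
It also fails if it takes over 210 s, if anything falls off the work surface, if the arm or the gripper's body presses on something with over 40 N, if the wrist force passes 120 N, or if a joint passes its speed limit or range.

## Working session

There is one attempt and no reset: what is moved stays moved. The work goes in short steps, Python scripts to look and compute and a shell command to move; the robot and the scene stay as the last step left them, time stands still between calls to the robot, and variables do not carry over. Pictures are saved under pics/ and viewed, at most 14 in all, crops included, and the job is handed in when it is done.

```bash
ls; mkdir -p pics
cat > h.py <<'E'
import numpy as np, cv2
from plant import ctrl, imaging
def snap(n,f=None):
    p,d=imaging.snapshot(n)
    if f: cv2.imwrite('pics/'+f,p); np.save('pics/'+f[:-4]+'.npy',d)
    return p,d
def world(n,d,uv):
    m=imaging.camera_model(n);K=np.array(m['mtx']);D=np.array(m['D']);R=np.array(m['R']);t=np.array(m['t'])
    out=[]
    for u,v in uv:
        q=cv2.undistortPoints(np.array([[[u,v]]],float),K,D)[0,0]
        z=d[int(round(v)),int(round(u))]
        out.append(R.T@(np.array([q[0]*z,q[1]*z,z])-t))
    return np.array(out)
def cloud(n,d):
    m=imaging.camera_model(n);K=np.array(m['mtx']);D=np.array(m['D']);R=np.array(m['R']);t=np.array(m['t'])
    h,w=d.shape;uu,vv=np.meshgrid(np.arange(w),np.arange(h))
    q=cv2.undistortPoints(np.stack([uu,vv],-1).reshape(-1,1,2).astype(float),K,D)[:,0]
    z=d.reshape(-1,1); P=(np.hstack([q*z,z])-t)@R
    P[z[:,0]==0]=np.nan
    return P.reshape(h,w,3)
E
python3 - <<'E'
from h import *
o=ctrl.get_obs();print(o,ctrl.tcp_to_grasp)
for n in('scene','top'):
    snap(n,n+'0.png');m=imaging.camera_model(n);print(n,m, -np.array(m['R']).T@np.array(m['t']))
E
```

```text
pics
{'clock': 0.0, 'joint_pos': array([-5.28779703e+01,  2.05910010e+01,  6.32451277e-01, -2.08289550e-02,
       -7.01381632e+01, -1.65078060e+01]), 'qvel': array([ 0.05367559,  0.01549301,  0.06198029, -0.06495721,  0.03142509,
        0.05112303]), 'tau': array([-2.57476012e-05, -5.82713449e+01,  2.93054062e+01,  6.99748322e+00,
        6.92470014e-03, -2.23899474e-04]), 'tool_pos': array([ 0.23744798, -0.63130259,  0.22561534]), 'orientation': array([ 1.79901709e+02, -8.70993167e-03, -1.59392862e+02]), 'force': array([-0.67641604,  0.05664383,  0.02700855]), 'moment': array([-0.01603146, -0.00712178, -0.02503098]), 'gripper_force': 0.0, 'opening': 0.08771471562693181} 0.0188
scene {'mtx': array([[445.55298432,   0.        , 273.13465545],
       [  0.        , 445.55298432, 202.86553233],
       [  0.        ,   0.        ,   1.        ]]), 'D': array([-0.02427844,  0.        ,  0.        ,  0.        ,  0.        ]), 'R': array([[ 0.64222411,  0.76635316,  0.01584361],
       [ 0.59349673, -0.48407269, -0.64298932],
       [-0.48508744,  0.42234637, -0.76571125]]), 't': array([-0.39590466, -0.23492666,  1.44404862])} [ 1.09417757 -0.42020749  0.9609415 ]
top {'mtx': array([[473.96437336,   0.        , 283.16130206],
       [  0.        , 473.96437336, 208.55716984],
       [  0.        ,   0.        ,   1.        ]]), 'D': array([-0.0875471,  0.       ,  0.       ,  0.       ,  0.       ]), 'R': array([[-0.12457345, -0.99218856, -0.00658156],
       [-0.96840232,  0.12302601, -0.21693672],
       [ 0.21605183, -0.02065095, -0.97616348]]), 't': array([0.09806142, 0.58250068, 1.09072935])} [0.34065679 0.04815729 1.19174135]
```

View pics/scene0.png

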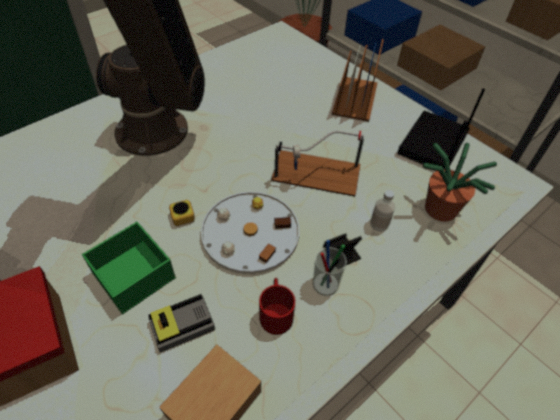

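View pics/top0.png

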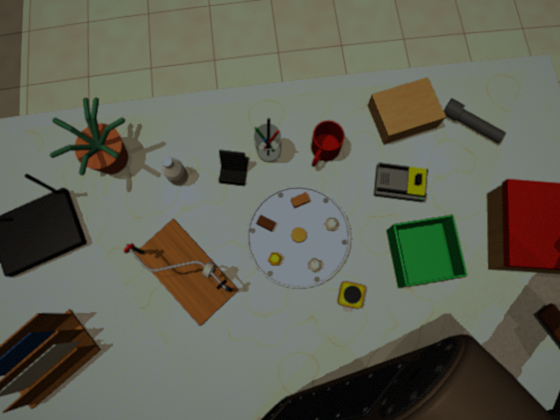

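Scene shows five litter pieces on the tray. Top-view pixels: whites (332,225) and (315,265), yellow (275,259), dark offcut (267,223), mid-brown offcut (301,200), tin (299,235). The bin is at (427,250), the alarm at (400,182), and the rail has its red stop near (130,248) and the ring near (210,270).

Run:
```python
from h import *
for n,pts in (('top',dict(w1=(332,225),w2=(315,265),yel=(275,259),dark=(267,223),mid=(301,200),tin=(299,235),tray=(285,290),stop=(130,248),ring=(210,270),bin=(427,270),alarm=(387,182),fin=(416,181),tape=(351,294),shelf=(330,350),mug=(327,135),stand=(234,160),bot=(172,165))),('scene',dict(w1=(228,248),w2=(224,213),yel=(257,202),dark=(283,222),mid=(267,253),tin=(250,229),stop=(361,135),ring=(295,157),fin=(164,320),tape=(181,211),shelf=(230,130),base=(318,178)))):
    d=np.load(f'pics/{n}0.npy');P=world(n,d,pts.values())
    print(n)
    for k,p in zip(pts,P):print(k,p.round(4))
# enlarged crops
a=cv2.imread('pics/top0.png');b=cv2.imread('pics/scene0.png')
g=lambda im:np.clip(255*(im/255.)**.6,0,255).astype(np.uint8)
c1=cv2.resize(g(a[205:335,110:250]),None,fx=2.85,fy=2.85,interpolation=3)
c2=cv2.resize(g(b[110:200,260:375]),None,fx=3.4,fy=3.4,interpolation=3)
H=max(c1.shape[0],c2.shape[0]);o=np.zeros((H,c1.shape[1]+c2.shape[1],3),np.uint8)
o[:c1.shape[0],:c1.shape[1]]=c1;o[:c2.shape[0],c1.shape[1]:]=c2
c3=cv2.resize(g(a[155:210,365:440]),None,fx=3,fy=3,interpolation=3)
c4=cv2.resize(g(b[285:350,140:220]),None,fx=3,fy=3,interpolation=3)
o2=np.zeros((200,o.shape[1],3),np.uint8);o2[:165,:225]=c3;o2[:195,230:470]=c4
o=np.vstack([o,o2]);print(o.shape);cv2.imwrite('pics/c.png',o)
```

```text
top
w1 [ 0.5375 -0.0897  0.0491]
w2 [ 0.4459 -0.0349  0.0473]
yel [0.3407 0.0482 1.1917]
dark [0.565  0.0681 0.0364]
mid [ 0.6123 -0.0233  0.0373]
tin [ 0.526  -0.007   0.0312]
tray [0.3979 0.0443 0.0009]
stop [0.5282 0.3835 0.1305]
ring [0.4553 0.2044 0.1398]
bin [ 0.4008 -0.3151  0.0068]
alarm [ 0.6326 -0.2471  0.0327]
fin [ 0.6162 -0.309   0.0724]
tape [ 0.3664 -0.1113  0.0424]
shelf [ 0.2405 -0.0459  0.0044]
mug [ 0.7884 -0.118   0.003 ]
stand [0.7312 0.1312 0.058 ]
bot [0.7191 0.2764 0.1131]
scene
w1 [ 0.5542 -0.0945  0.0436]
w2 [ 0.4583 -0.0371  0.0441]
yel [0.4848 0.0528 0.046 ]
dark [0.5764 0.0664 0.039 ]
mid [ 0.6236 -0.0265  0.0373]
tin [ 0.533  -0.0093  0.0278]
stop [0.5325 0.3902 0.1293]
ring [0.4705 0.1976 0.1142]
fin [ 0.6327 -0.3193  0.0698]
tape [ 0.3798 -0.1203  0.0423]
shelf [0.1613 0.1984 0.0027]
base [0.5018 0.2676 0.0097]
(570, 790, 3)
```

View pics/c.png

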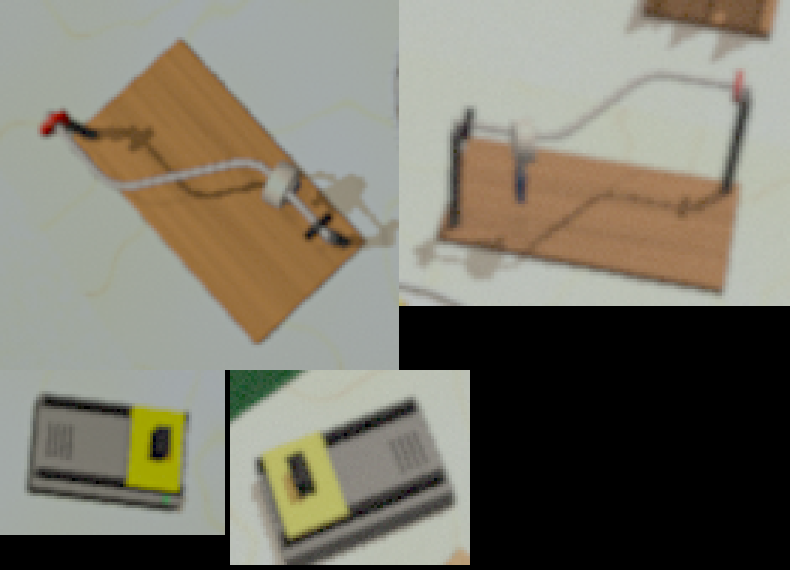

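```bash
cat > seg.py <<'E'
from h import *
def rect(n,P,I,name,c,r,z0,z1,col=None,bl=True):
    m=(np.hypot(P[...,0]-c[0],P[...,1]-c[1])<r)&(P[...,2]>z0)&(P[...,2]<z1)
    if col is not None:
        H=cv2.cvtColor(I,cv2.COLOR_BGR2HSV).astype(int); m&=col(H[...,0],H[...,1],H[...,2])
    m=m.astype(np.uint8); k,l,s,_=cv2.connectedComponentsWithStats(m)
    if k<2: print(n,name,'none');return
    i=1+np.argmax(s[1:,4]); q=P[l==i]
    R=cv2.minAreaRect((q[:,:2]*1000).astype(np.float32))
    print(n,name,len(q),'mean',q.mean(0).round(4),'rect',np.round(R[0],1),np.round(R[1],1),round(R[2],1),'z95 %.4f'%np.percentile(q[:,2],90))
E
python3 - <<'E'
from seg import *
for n in('top','scene'):
    d=np.load(f'pics/{n}0.npy');I=cv2.imread(f'pics/{n}0.png');P=cloud(n,d)
    wood=lambda h,s,v:(h<20)&(s>70)
    rect(n,P,I,'w1',(.545,-.09),.04,.028,.08)
    rect(n,P,I,'w2',(.452,-.036),.04,.028,.08)
    rect(n,P,I,'yel',(.478,.055),.04,.028,.08)
    rect(n,P,I,'dark',(.57,.067),.04,.026,.08)
    rect(n,P,I,'mid',(.618,-.025),.04,.026,.08)
    rect(n,P,I,'tin',(.53,-.008),.03,.024,.06,lambda h,s,v:s>80)
    rect(n,P,I,'tray',(.53,-.008),.16,.010,.06)
    rect(n,P,I,'railbase',(.485,.29),.17,.003,.022,wood)
    rect(n,P,I,'wire+',(.485,.29),.2,.11,.17)
    rect(n,P,I,'red',(.53,.385),.05,.1,.17,lambda h,s,v:((h<8)|(h>172))&(s>120))
    rect(n,P,I,'ring',(.46,.2),.03,.11,.17)
    rect(n,P,I,'bin',(.45,-.31),.13,.07,.11)
    rect(n,P,I,'alarm',(.625,-.275),.11,.02,.08)
    rect(n,P,I,'fin',(.625,-.31),.04,.056,.09)
    rect(n,P,I,'tabplate',(.625,-.31),.06,.035,.06,lambda h,s,v:(h>20)&(h<35)&(s>120))
    rect(n,P,I,'tape',(.37,-.115),.06,.03,.06)
    rect(n,P,I,'tumbler',(.73,.06),.07,.05,.2)
    rect(n,P,I,'mug',(.75,-.06),.07,.06,.2)
    rect(n,P,I,'stand',(.73,.13),.07,.05,.12)
    rect(n,P,I,'bottle',(.72,.27),.05,.05,.2)
    for k in((.3,.1),(.25,-.1),(.7,-.15),(.62,.2)):
        m=np.hypot(P[...,0]-k[0],P[...,1]-k[1])<.02; print(k,np.nanmedian(P[m][:,2]).round(4) if m.any() else None)
E
```

```text
top w1 137 mean [ 0.5425 -0.0895  0.0429] rect [543.3 -90.1] [32.1 30.4] 67.4 z95 0.0484
top w2 155 mean [ 0.4477 -0.0348  0.0425] rect [448.2 -34.9] [31.5 31. ] 62.2 z95 0.0482
top yel 147 mean [0.4745 0.059  0.0427] rect [475.1  58.9] [29.4 35. ] 56.6 z95 0.0480
top dark 182 mean [0.5667 0.0708 0.037 ] rect [567.3  70.9] [43.9 24.7] 55.6 z95 0.0401
top mid 180 mean [ 0.6147 -0.0214  0.0365] rect [615.6 -21.8] [25.  44.3] 16.1 z95 0.0397
top tin 172 mean [ 0.5276 -0.0065  0.0312] rect [528.6  -7.3] [35.3 35.4] 85.8 z95 0.0345
top tray 8348 mean [ 0.524  -0.0055  0.0204] rect [525.1  -5.9] [258.2 257.9] 83.1 z95 0.0319
top railbase 2622 mean [0.4254 0.2626 0.0112] rect [447.2 264. ] [180.9 130.2] 36.8 z95 0.0142
top wire+ 564 mean [0.4709 0.2687 0.1338] rect [477.5 283.2] [253.9  55.5] 68.6 z95 0.1413
top red 47 mean [0.5285 0.3839 0.1395] rect [530.3 385.7] [11.  23.3] 29.0 z95 0.1460
top ring 179 mean [0.4569 0.2086 0.1332] rect [454.3 208.3] [46.5 35.1] 3.3 z95 0.1399
top bin 784 mean [ 0.446  -0.3082  0.0828] rect [ 444.2 -306.9] [151. 152.] 2.1 z95 0.0878
top alarm 1680 mean [ 0
[... 2023 characters left out ...]
5  0.0692] rect [ 626.7 -319.1] [14.1 27. ] 74.8 z95 0.0727
scene tabplate 546 mean [ 0.6306 -0.3202  0.0468] rect [ 626.2 -319.5] [49.1 72.4] 74.3 z95 0.0493
scene tape 393 mean [ 0.3724 -0.1159  0.0387] rect [ 369.  -114.4] [58.8 62.3] 70.8 z95 0.0426
scene tumbler 824 mean [0.7595 0.047  0.0983] rect [765.1  66.3] [121.9  68.6] 89.2 z95 0.1388
scene mug 376 mean [ 0.7458 -0.0889  0.0787] rect [750.5 -89.3] [87. 62.] 11.2 z95 0.0900
scene stand 227 mean [0.7475 0.1079 0.0807] rect [744.4 114.8] [103.   26.1] 89.7 z95 0.1038
scene bottle 466 mean [0.7312 0.2731 0.0907] rect [730.3 276.4] [49.4 42.3] 30.8 z95 0.1284
(0.3, 0.1) 0.0011
(0.25, -0.1) 0.0006
(0.7, -0.15) 0.0002
(0.62, 0.2) 0.0006
```

```bash
python3 -m crank '[[[0.022,0.0387,-0.008],[0,0,6.87],1],[[0.022,0.0387,-0.008],[0,0,6.87],1],[[0.022,0.0387,-0.008],[0,0,6.87],1],[[0.022,0.0387,-0.008],[0,0,6.87],1],[[0.022,0.0387,-0.008],[0,0,6.87],1],[[0.022,0.0387,-0.008],[0,0,6.87],1],[[0.022,0.0387,-0.008],[0,0,6.87],1],[[0.022,0.0387,-0.008],[0,0,6.87],1],[[0.022,0.0387,-0.008],[0,0,6.87],1],[[0.022,0.0387,-0.008],[0,0,6.87],1],[[0.022,0.0387,-0.008],[0,0,6.87],1],[[0.022,0.0387,-0.008],[0,0,6.87],1]]'; python3 -m crank '[[[0.022,0.0387,0],[0,0,0],1],[[0.022,0.0387,0],[0,0,0],1],[[0,0,0],[0,0,0],1],[[0,0,0],[0,0,0],1]]'
```

```text
clock: 1.3
tool_pos: [0.502, -0.1656, 0.1302]
orientation: [180.0, 0.0, -76.7]
force: [-0.1, -1.7, 0.2]
opening: 0.0877
gripper_force: 0.0
clock: 1.7
tool_pos: [0.5456, -0.0889, 0.13]
orientation: [179.9, 0.0, -76.8]
force: [-0.0, -0.1, -0.3]
opening: 0.0879
gripper_force: 0.0
```

```bash
python3 -m crank '[[[0,0,-0.035],[0,0,0],1],[[0,0,-0.035],[0,0,0],1],[[0,0,-0.025],[0,0,0],1],[[0,0,-0.014],[0,0,0],1],[[0,0,0],[0,0,0],1]]';python3 -m crank '[[[0,0,0],[0,0,0],-1],[[0,0,0],[0,0,0],-1],[[0,0,0],[0,0,0],-1],[[0,0,0],[0,0,0],-1],[[0,0,0],[0,0,0],-1],[[0,0,0],[0,0,0],-1],[[0,0,0],[0,0,0],-1]]'
```

```text
clock: 2.2
tool_pos: [0.5432, -0.0913, 0.0194]
orientation: [179.7, 0.0, -77.1]
force: [0.5, 0.3, 0.8]
opening: 0.0878
gripper_force: 0.0
clock: 2.9
tool_pos: [0.5457, -0.0899, 0.0217]
orientation: [-180.0, -0.0, -76.9]
force: [-0.2, -0.3, 0.4]
opening: 0.0368
gripper_force: 0.0
```

```bash
python3 -m crank '[[[0,0,0],[0,0,0],-1],[[0,0,0],[0,0,0],-1],[[0,0,0.02],[0,0,0],-1],[[0,0,0.04],[0,0,0],-1],[[0,0,0.04],[0,0,0],-1],[[0,0,0.02],[0,0,0],-1]]';python3 -m crank '[[[-0.016,-0.033,0],[0,0,0],-1],[[-0.016,-0.033,0],[0,0,0],-1],[[-0.016,-0.033,0],[0,0,0],-1],[[-0.016,-0.033,0],[0,0,0],-1],[[-0.016,-0.033,0],[0,0,0],-1],[[-0.016,-0.035,0],[0,0,0],-1],[[0,0,0],[0,0,0],-1]]'
```

```text
clock: 3.5
tool_pos: [0.547, -0.09, 0.1451]
orientation: [-179.8, -0.1, -76.9]
force: [0.2, 0.1, -0.1]
opening: 0.034
gripper_force: 30.0
clock: 4.2
tool_pos: [0.4476, -0.2927, 0.1413]
orientation: [180.0, 0.0, -77.1]
force: [0.3, -0.3, -1.4]
opening: 0.0341
gripper_force: 30.0
```

```bash
cat > look.py <<'E'
from seg import *
import sys
for n in('top','scene'):
    I,d=snap(n,sys.argv[1]+n+'.png' if len(sys.argv)>1 else None);P=cloud(n,d)
    H=cv2.cvtColor(I,cv2.COLOR_BGR2HSV)
    m=((np.hypot(P[...,0]-.526,P[...,1]+.006)<.16)&(P[...,2]>.027)&(P[...,2]<.06)).astype(np.uint8)
    k,l,s,_=cv2.connectedComponentsWithStats(m)
    for i in range(1,k):
        if s[i,4]<40: continue
        q=P[l==i];R=cv2.minAreaRect((q[:,:2]*1000).astype(np.float32))
        print(n,s[i,4],np.round(R[0],0),np.round(R[1],0),round(R[2]),'z%.3f'%q[:,2].max(),'hsv',np.median(H[l==i],0))
E
python3 -m crank '[[[0,0,-0.04],[0,0,0],-1],[[0,0,-0.03],[0,0,0],-1],[[0,0,0],[0,0,0],0.5],[[0,0,0],[0,0,0],0.5],[[0,0,0],[0,0,0],0.5],[[0,0,0],[0,0,0],0.5],[[0,0,0.04],[0,0,0],0.5],[[0,0,0.03],[0,0,0],1]]'; python3 look.py
```

```text
clock: 5.0
tool_pos: [0.4501, -0.2901, 0.144]
orientation: [-180.0, -0.1, -76.9]
force: [0.9, -0.6, 0.6]
opening: 0.0693
gripper_force: 0.0
top 179 [615. -22.] [25. 44.] 16 z0.043 hsv [ 14. 192. 128.]
top 180 [568.  71.] [44. 25.] 56 z0.044 hsv [ 11.  193.5  73. ]
top 175 [527.  -7.] [35. 37.] 82 z0.039 hsv [ 21. 191. 148.]
top 150 [475.  59.] [29. 34.] 56 z0.052 hsv [ 23.  217.5 133. ]
top 154 [448. -36.] [33. 31.] 70 z0.051 hsv [ 23.   56.5 127.5]
scene 115 [480.  58.] [30. 30.] 51 z0.049 hsv [ 23. 165. 138.]
scene 123 [454. -36.] [31. 31.] 2 z0.049 hsv [ 20.  52. 128.]
scene 151 [569.  71.] [43. 29.] 58 z0.040 hsv [ 10. 155.  74.]
scene 126 [530.  -6.] [34. 37.] 51 z0.035 hsv [ 17.  158.  157.5]
scene 172 [618. -21.] [25. 44.] 14 z0.041 hsv [ 13. 158. 130.]
```

```bash
python3 -m crank '[[[0.0167,0.0269,0],[0,0,-7.9],1],[[0.0167,0.0269,0],[0,0,-7.9],1],[[0.0167,0.0269,0],[0,0,-7.9],1],[[0.0167,0.0269,0],[0,0,-7.9],1],[[0.0167,0.0269,0],[0,0,-7.9],1],[[0.0167,0.0269,0],[0,0,-7.9],1],[[0.0167,0.0269,0],[0,0,-7.9],1],[[0.0167,0.0269,0],[0,0,-7.9],1],[[0.0167,0.0269,0],[0,0,-7.9],1],[[0.0167,0.0269,0],[0,0,-7.9],1],[[0,0,0],[0,0,-7.9],1],[[0,0,0],[0,0,0],1]]'; python3 -m crank '[[[0,0,-0.04],[0,0,0],1],[[0,0,-0.04],[0,0,0],1],[[0,0,-0.03],[0,0,0],1],[[0,0,-0.012],[0,0,0],1],[[0,0,0],[0,0,0],1],[[0,0,0],[0,0,0],-1],[[0,0,0],[0,0,0],-1],[[0,0,0],[0,0,0],-1],[[0,0,0],[0,0,0],-1],[[0,0,0],[0,0,0],-1],[[0,0,0],[0,0,0],-1],[[0,0,0],[0,0,0],-1]]'
```

```text
clock: 6.3
tool_pos: [0.617, -0.0199, 0.1418]
orientation: [180.0, 0.0, -163.9]
force: [-0.3, 0.3, -0.2]
opening: 0.0875
gripper_force: 0.0
clock: 7.5
tool_pos: [0.6162, -0.0212, 0.0196]
orientation: [180.0, -0.0, -163.8]
force: [-1.9, -0.1, 3.3]
opening: 0.0438
gripper_force: 29.9
```

```bash
python3 -m crank '[[[0,0,0],[0,0,0],-1],[[0,0,0.02],[0,0,0],-1],[[0,0,0.04],[0,0,0],-1],[[0,0,0.04],[0,0,0],-1],[[0,0,0.02],[0,0,0],-1]]'
```

```text
clock: 8.0
tool_pos: [0.6181, -0.0208, 0.143]
orientation: [-180.0, 0.2, -163.8]
force: [0.6, 0.0, 0.5]
opening: 0.0441
gripper_force: 29.8
```

```bash
python3 -m crank '[[[-0.0197,-0.0338,0],[0,0,4.3],-1],[[-0.0197,-0.0338,0],[0,0,4.3],-1],[[-0.0197,-0.0338,0],[0,0,4.3],-1],[[-0.0197,-0.0338,0],[0,0,4.3],-1],[[-0.0197,-0.0338,0],[0,0,4.3],-1],[[-0.0197,-0.0338,0],[0,0,4.3],-1],[[-0.0197,-0.0338,0],[0,0,4.3],-1],[[-0.0197,-0.0338,0],[0,0,4.3],-1],[[-0.0197,-0.0338,0],[0,0,4.3],-1],[[0,0,0],[0,0,0],-1]]'; python3 -m crank '[[[0,0,-0.04],[0,0,0],-1],[[0,0,-0.03],[0,0,0],-1],[[0,0,0],[0,0,0],0.5],[[0,0,0],[0,0,0],0.5],[[0,0,0],[0,0,0],0.5],[[0,0,0],[0,0,0],0.5],[[0,0,0.04],[0,0,0],0.5],[[0,0,0.03],[0,0,0],1]]'; python3 look.py
```

```text
clock: 9.0
tool_pos: [0.4369, -0.3278, 0.1391]
orientation: [179.9, -0.0, -125.2]
force: [-0.0, -0.2, -0.2]
opening: 0.0435
gripper_force: 29.8
clock: 9.8
tool_pos: [0.4398, -0.3253, 0.142]
orientation: [-179.9, -0.0, -125.1]
force: [1.3, -0.5, 0.8]
opening: 0.0697
gripper_force: 0.0
top 181 [561.  74.] [44. 25.] 61 z0.044 hsv [ 11. 195.  72.]
top 176 [528.  -7.] [36. 37.] 43 z0.037 hsv [ 21. 192. 145.]
top 148 [470.  56.] [32. 31.] 83 z0.052 hsv [ 23. 218. 129.]
top 156 [451. -41.] [32. 33.] 65 z0.054 hsv [ 23.  53. 129.]
scene 113 [475.  55.] [30. 33.] 50 z0.049 hsv [ 22. 166. 134.]
scene 118 [455. -41.] [31. 32.] 4 z0.049 hsv [ 21.  49. 124.]
scene 152 [564.  75.] [44. 27.] 59 z0.041 hsv [ 10. 158.  71.]
scene 125 [530.  -5.] [34. 35.] 53 z0.034 hsv [ 17. 158. 154.]
```

```bash
python3 -m crank '[[[0.0123,0.04,0],[0,0,0.5],1],[[0.0123,0.04,0],[0,0,0.5],1],[[0.0123,0.04,0],[0,0,0.5],1],[[0.0123,0.04,0],[0,0,0.5],1],[[0.0123,0.04,0],[0,0,0.5],1],[[0.0123,0.04,0],[0,0,0.5],1],[[0.0123,0.04,0],[0,0,0.5],1],[[0.0123,0.04,0],[0,0,0.5],1],[[0.0123,0.04,0],[0,0,0.5],1],[[0.0123,0.0395,0],[0,0,0.5],1],[[0,0,0],[0,0,0],1]]'; python3 -m crank '[[[0,0,-0.04],[0,0,0],1],[[0,0,-0.04],[0,0,0],1],[[0,0,-0.03],[0,0,0],1],[[0,0,-0.012],[0,0,0],1],[[0,0,0],[0,0,0],1],[[0,0,0],[0,0,0],-1],[[0,0,0],[0,0,0],-1],[[0,0,0],[0,0,0],-1],[[0,0,0],[0,0,0],-1],[[0,0,0],[0,0,0],-1],[[0,0,0],[0,0,0],-1],[[0,0,0],[0,0,0],-1]]'; python3 -m crank '[[[0,0,0],[0,0,0],-1],[[0,0,0],[0,0,0],-1],[[0,0,0],[0,0,0],-1],[[0,0,0.02],[0,0,0],-1],[[0,0,0.04],[0,0,0],-1],[[0,0,0.04],[0,0,0],-1],[[0,0,0.02],[0,0,0],-1]]'
```

```text
clock: 11.0
tool_pos: [0.5642, 0.0786, 0.1402]
orientation: [-179.9, 0.1, -119.9]
force: [0.3, -0.5, -1.1]
opening: 0.0878
gripper_force: 0.0
clock: 12.2
tool_pos: [0.5623, 0.0743, 0.0176]
orientation: [180.0, -0.0, -120.1]
force: [-0.6, -0.4, 0.3]
opening: 0.0371
gripper_force: 0.0
clock: 12.9
tool_pos: [0.5637, 0.0748, 0.1412]
orientation: [-179.8, 0.2, -120.1]
force: [0.0, 0.1, -1.0]
opening: 0.0235
gripper_force: 30.0
```

```bash
python3 -m crank '[[[-0.0103,-0.0395,0],[0,0,7.1],-1],[[-0.0103,-0.0395,0],[0,0,7.1],-1],[[-0.0103,-0.0395,0],[0,0,7.1],-1],[[-0.0103,-0.0395,0],[0,0,7.1],-1],[[-0.0103,-0.0395,0],[0,0,7.1],-1],[[-0.0103,-0.0395,0],[0,0,7.1],-1],[[-0.0103,-0.0395,0],[0,0,7.1],-1],[[-0.0103,-0.0395,0],[0,0,7.1],-1],[[-0.0103,-0.0395,0],[0,0,7.1],-1],[[-0.0103,-0.0395,0],[0,0,7.1],-1],[[0,0,0],[0,0,0],-1]]'; python3 -m crank '[[[0,0,-0.04],[0,0,0],-1],[[0,0,-0.03],[0,0,0],-1],[[0,0,0],[0,0,0],0.5],[[0,0,0],[0,0,0],0.5],[[0,0,0],[0,0,0],0.5],[[0,0,0],[0,0,0],0.5],[[0,0,0.04],[0,0,0],0.5],[[0,0,0.03],[0,0,0],1]]'; python3 look.py
```

```text
clock: 14.0
tool_pos: [0.4578, -0.3242, 0.1372]
orientation: [180.0, 0.0, -49.0]
force: [-0.1, 1.0, 0.0]
opening: 0.0237
gripper_force: 30.0
clock: 14.8
tool_pos: [0.4598, -0.3208, 0.14]
orientation: [-180.0, -0.1, -49.1]
force: [0.6, -0.3, 1.2]
opening: 0.066
gripper_force: 0.0
top 172 [529.  -7.] [35. 36.] 82 z0.037 hsv [ 21. 191. 147.]
top 145 [470.  56.] [32. 32.] 81 z0.052 hsv [ 23. 217. 130.]
top 154 [450. -41.] [32. 31.] 66 z0.053 hsv [ 23.  52. 131.]
scene 114 [476.  55.] [30. 30.] 61 z0.050 hsv [ 22.  165.5 137. ]
scene 122 [455. -41.] [32. 31.] 80 z0.051 hsv [ 21.  49. 124.]
scene 127 [530.  -6.] [37. 35.] 15 z0.034 hsv [ 17. 158. 157.]
```

```bash
python3 -m crank '[[[0.0015,0.0418,0],[0,0,0],1],[[0.0015,0.0418,0],[0,0,0],1],[[0.0015,0.0418,0],[0,0,0],1],[[0.0015,0.0418,0],[0,0,0],1],[[0.0015,0.0418,0],[0,0,0],1],[[0.0015,0.0418,0],[0,0,0],1],[[0.0015,0.0418,0],[0,0,0],1],[[0.0015,0.0418,0],[0,0,0],1],[[0.0015,0.0418,0],[0,0,0],1],[[0,0,0],[0,0,0],1]]'; python3 -m crank '[[[0,0,-0.04],[0,0,0],1],[[0,0,-0.04],[0,0,0],1],[[0,0,-0.03],[0,0,0],1],[[0,0,-0.01],[0,0,0],1],[[0,0,0],[0,0,0],1],[[0,0,0],[0,0,0],-1],[[0,0,0],[0,0,0],-1],[[0,0,0],[0,0,0],-1],[[0,0,0],[0,0,0],-1],[[0,0,0],[0,0,0],-1],[[0,0,0],[0,0,0],-1],[[0,0,0],[0,0,0],-1]]'; python3 -m crank '[[[0,0,0],[0,0,0],-1],[[0,0,0],[0,0,0],-1],[[0,0,0],[0,0,0],-1],[[0,0,0.02],[0,0,0],-1],[[0,0,0.04],[0,0,0],-1],[[0,0,0.04],[0,0,0],-1],[[0,0,0.02],[0,0,0],-1]]'
```

```text
clock: 15.9
tool_pos: [0.4738, 0.0597, 0.1386]
orientation: [-179.8, -0.0, -48.9]
force: [-0.5, -0.5, 0.3]
opening: 0.0875
gripper_force: 0.0
clock: 17.1
tool_pos: [0.4728, 0.0555, 0.0176]
orientation: [-180.0, 0.0, -49.1]
force: [-0.3, 0.9, 0.1]
opening: 0.037
gripper_force: 0.1
clock: 17.8
tool_pos: [0.4741, 0.056, 0.1408]
orientation: [-179.8, -0.1, -49.1]
force: [0.3, -0.0, -0.4]
opening: 0.034
gripper_force: 30.0
```

```bash
python3 -m crank '[[[-0.004,-0.0301,0],[0,0,-8.5],-1],[[-0.004,-0.0301,0],[0,0,-8.5],-1],[[-0.004,-0.0301,0],[0,0,-8.5],-1],[[-0.004,-0.0301,0],[0,0,-8.5],-1],[[-0.004,-0.0301,0],[0,0,-8.5],-1],[[-0.004,-0.0301,0],[0,0,-8.5],-1],[[-0.004,-0.0301,0],[0,0,-8.5],-1],[[-0.004,-0.0301,0],[0,0,-8.5],-1],[[-0.004,-0.0301,0],[0,0,-8.5],-1],[[-0.004,-0.0301,0],[0,0,-8.5],-1],[[-0.004,-0.0301,0],[0,0,-8.5],-1],[[-0.004,-0.0301,0],[0,0,-8.5],-1]]'; python3 -m crank '[[[0,0,0],[0,0,0],-1],[[0,0,-0.04],[0,0,0],-1],[[0,0,-0.03],[0,0,0],-1],[[0,0,0],[0,0,0],0.5],[[0,0,0],[0,0,0],0.5],[[0,0,0],[0,0,0],0.5],[[0,0,0],[0,0,0],0.5],[[0,0,0.04],[0,0,0],0.5],[[0,0,0.03],[0,0,0],1]]'; python3 look.py
```

```text
clock: 19.0
tool_pos: [0.4244, -0.3069, 0.1374]
orientation: [180.0, -0.0, -151.5]
force: [0.1, 0.5, -1.3]
opening: 0.0338
gripper_force: 30.0
clock: 19.9
tool_pos: [0.4253, -0.3058, 0.14]
orientation: [-179.9, 0.0, -151.1]
force: [0.8, -0.8, 0.8]
opening: 0.0696
gripper_force: 0.0
top 174 [529.  -7.] [35. 36.] 83 z0.037 hsv [ 21. 191. 143.]
top 153 [450. -40.] [32. 32.] 79 z0.053 hsv [ 23.  56. 123.]
scene 123 [455. -40.] [31. 32.] 88 z0.049 hsv [ 21.  52. 127.]
scene 122 [531.  -6.] [34. 35.] 51 z0.034 hsv [ 17. 158. 155.]
```

```bash
python3 -m crank '[[[0.0039,0.038,0],[0,0,-0.5],1],[[0.0039,0.038,0],[0,0,-0.5],1],[[0.0039,0.038,0],[0,0,-0.5],1],[[0.0039,0.038,0],[0,0,-0.5],1],[[0.0039,0.038,0],[0,0,-0.5],1],[[0.0039,0.038,0],[0,0,-0.5],1],[[0.0039,0.038,0],[0,0,-0.5],1],[[0,0,0],[0,0,0],1]]'; python3 -m crank '[[[0,0,-0.04],[0,0,0],1],[[0,0,-0.04],[0,0,0],1],[[0,0,-0.03],[0,0,0],1],[[0,0,-0.01],[0,0,0],1],[[0,0,0],[0,0,0],1],[[0,0,0],[0,0,0],-1],[[0,0,0],[0,0,0],-1],[[0,0,0],[0,0,0],-1],[[0,0,0],[0,0,0],-1],[[0,0,0],[0,0,0],-1],[[0,0,0],[0,0,0],-1],[[0,0,0],[0,0,0],-1]]'; python3 -m crank '[[[0,0,0],[0,0,0],-1],[[0,0,0],[0,0,0],-1],[[0,0,0],[0,0,0],-1],[[0,0,0.02],[0,0,0],-1],[[0,0,0.04],[0,0,0],-1],[[0,0,0.04],[0,0,0],-1],[[0,0,0.02],[0,0,0],-1]]'
```

```text
clock: 20.8
tool_pos: [0.4532, -0.0362, 0.1386]
orientation: [-180.0, 0.2, -154.4]
force: [0.3, 0.1, 1.1]
opening: 0.0878
gripper_force: 0.0
clock: 22.0
tool_pos: [0.4521, -0.0397, 0.0176]
orientation: [180.0, 0.0, -154.6]
force: [0.3, 0.3, 0.0]
opening: 0.0372
gripper_force: 0.1
clock: 22.7
tool_pos: [0.4534, -0.0395, 0.1408]
orientation: [-179.9, 0.2, -154.6]
force: [0.8, 0.4, -1.1]
opening: 0.0338
gripper_force: 30.0
```

```bash
python3 -m crank '[[[0.0031,-0.0372,0],[0,0,0],-1],[[0.0031,-0.0372,0],[0,0,0],-1],[[0.0031,-0.0372,0],[0,0,0],-1],[[0.0031,-0.0372,0],[0,0,0],-1],[[0.0031,-0.0372,0],[0,0,0],-1],[[0.0031,-0.0372,0],[0,0,0],-1],[[0.0031,-0.0372,0],[0,0,0],-1],[[0,0,0],[0,0,0],-1]]'; python3 -m crank '[[[0,0,-0.04],[0,0,0],-1],[[0,0,-0.03],[0,0,0],-1],[[0,0,0],[0,0,0],0.4],[[0,0,0],[0,0,0],0.4],[[0,0,0],[0,0,0],0.4],[[0,0,0],[0,0,0],0.4],[[0,0,0.04],[0,0,0],0.4],[[0,0,0.04],[0,0,0],0.4],[[0,0,0.04],[0,0,0],0.4],[[0,0.04,0.02],[0,0,0],0.4],[[0,0.04,0.02],[0,0,0],0.4],[[0,0.04,0],[0,0,0],0.4]]'; python3 -m crank '[[[0,0.04,0],[0,0,0],0.4],[[0,0.04,0],[0,0,0],0.4],[[0,0.04,0],[0,0,0],0.4]]'
python3 - <<'E'
from seg import *
a,d=snap('top','t1.png');b,d2=snap('scene','s1.png')
for n,dd,I in(('top',d,a),('scene',d2,b)):
    P=cloud(n,dd)
    rect(n,P,I,'ring',(.46,.205),.03,.11,.17,lambda h,s,v:(v>70)|(s<60))
g=lambda im:np.clip(255*(im/255.)**.6,0,255).astype(np.uint8)
c1=cv2.resize(g(a[200:300,370:480]),(440,400));c2=cv2.resize(g(b[215:315,75:185]),(352,320))
o=np.zeros((400,792,3),np.uint8);o[:,:440]=c1;o[:320,440:]=c2;cv2.imwrite('pics/bin.png',o)
E
```

```text
clock: 23.5
tool_pos: [0.4737, -0.3035, 0.1369]
orientation: [-180.0, -0.1, -154.8]
force: [-0.4, 0.9, -1.5]
opening: 0.034
gripper_force: 30.0
clock: 24.7
tool_pos: [0.4753, -0.1793, 0.232]
orientation: [-179.8, 0.4, -154.7]
force: [0.9, 0.5, -0.3]
opening: 0.0615
gripper_force: 0.0
clock: 25.0
tool_pos: [0.4738, -0.0584, 0.2292]
orientation: [-180.0, 0.2, -154.6]
force: [0.6, -1.1, -0.1]
opening: 0.0611
gripper_force: 0.0
top ring none
scene ring 118 mean [0.4636 0.2059 0.13  ] rect [457.8 205. ] [51.9 28.9] 17.4 z95 0.1384
```

View pics/bin.png

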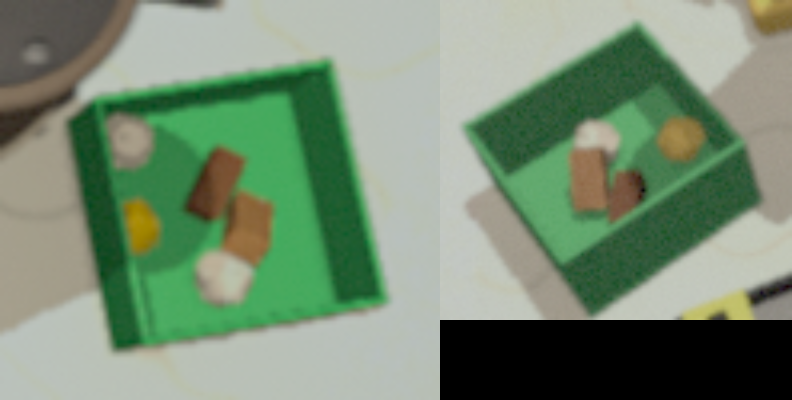

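All five pieces lie in the bin (top crop shows whites, yellow, and both blocks). Now the rail pose and ring.

Run:
```python
from seg import *
from scipy.optimize import least_squares
from scipy.spatial import cKDTree
C1,C2=np.array([-30,-50.]),np.array([30,50.]);A=np.array([-100,-50.]);B=np.array([100,50.])
def arc(P,Q,S,r=30):
    u=(P-Q)/np.linalg.norm(P-Q);v=(S-Q)/np.linalg.norm(S-Q);th=np.arccos(u@v);t=r/np.tan(th/2)
    c=Q+(u+v)/np.linalg.norm(u+v)*r/np.sin(th/2);a,b=Q+u*t,Q+v*t
    w=[c+r*(x/np.linalg.norm(x)) for x in ((a-c)*(1-s)+(b-c)*s for s in np.linspace(0,1,15))]
    return np.array(w)
pts=np.vstack([A,arc(A,C1,C2),arc(C1,C2,B),B])
s=np.r_[0,np.cumsum(np.linalg.norm(np.diff(pts,axis=0),axis=1))];ss=np.arange(0,s[-1],1.)
wire=np.c_[np.interp(ss,s,pts[:,0]),np.interp(ss,s,pts[:,1])];T=cKDTree(wire);print('len',s[-1])
np.save('wire.npy',wire)
Q={}
for n in('top','scene'):
    d=np.load(f'pics/{n}0.npy');P=cloud(n,d);I=cv2.imread(f'pics/{n}0.png')
    m=(np.hypot(P[...,0]-.478,P[...,1]-.282)<.15)&(P[...,2]>.118)&(P[...,2]<.15)
    Q[n]=P[m][:,:2]*1000; Q[n+'z']=P[m][:,2]*1000
ini=[478,282,37.1]
def loc(p,q):
    a=np.radians(p[2]);d=q-p[:2];return np.c_[d[:,0]*np.cos(a)+d[:,1]*np.sin(a),-d[:,0]*np.sin(a)+d[:,1]*np.cos(a)]
for key in(['top'],['scene'],['top','scene']):
    q=np.vstack([Q[k] for k in key]);z=np.r_[tuple(Q[k+'z'] for k in key)]
    def f(p):
        l=loc(p,q);dd,_=T.query(l);k=(np.abs(l0[:,0])<88)&(np.abs(l0[:,0]+63)>17);return dd[k]
    p=np.array(ini,float)
    for _ in range(3):
        l0=loc(p,q); p=least_squares(f,p,loss='soft_l1',f_scale=2).x
    l=loc(p,q);k=(np.abs(l[:,0]+63)<25)&(np.abs(l[:,1]+50)>6)
    print(key,p.round(2),'res',np.median(f(p)).round(2),'ring x',l[k][:,0].min().round(1),l[k][:,0].max().round(1),np.median(l[k][:,0]).round(1),'z wire',np.median(z[(np.abs(l[:,0])<88)&(np.abs(l[:,0]+63)>25)]).round(1),'ring ztop',z[np.abs(l[:,0]+63)<9].max().round(1))
    r=np.radians(p[2]);M=np.array([[np.cos(r),-np.sin(r)],[np.sin(r),np.cos(r)]])
    print('c1,c2,stop',(np.array([C1,C2,B])@M.T+p[:2]).round(1).tolist())
```

```text
len 250.48457471615632
['top'] [474.62 284.08  36.62] res 1.56 ring x -68.4 -43.5 -57.2 z wire 133.4 ring ztop 143.7
c1,c2,stop [[480.4, 226.1], [468.9, 342.1], [525.1, 383.9]]
['scene'] [477.64 283.65  36.78] res 1.55 ring x -70.7 -44.2 -53.3 z wire 132.0 ring ztop 139.3
c1,c2,stop [[483.6, 225.6], [471.7, 341.7], [527.8, 383.6]]
['top', 'scene'] [475.75 284.    36.74] res 1.7 ring x -69.4 -42.9 -56.0 z wire 132.8 ring ztop 143.7
c1,c2,stop [[481.6, 226.0], [469.9, 342.0], [526.0, 383.9]]
```

```bash
python3 -m crank '[[[-0.0021,0.0384,0],[0,0,1.63],1],[[-0.0021,0.0384,0],[0,0,1.63],1],[[-0.0021,0.0384,0],[0,0,1.63],1],[[-0.0021,0.0384,0],[0,0,1.63],1],[[-0.0021,0.0384,0],[0,0,1.63],1],[[-0.0021,0.0384,0],[0,0,1.63],1],[[-0.0021,0.0384,0],[0,0,1.63],1],[[0,0,0],[0,0,0],1],[[0,0,0],[0,0,0],1]]'
python3 - <<'E'
from seg import *
o=ctrl.get_obs();print(o['tool_pos'],o['orientation'],o['joint_pos'].round(0))
I,d=snap('scene','s2.png');P=cloud('scene',d)
l=P-np.array([.4765,.2835,0]);a=np.radians(36.8)
x=l[...,0]*np.cos(a)+l[...,1]*np.sin(a);y=-l[...,0]*np.sin(a)+l[...,1]*np.cos(a)
m=(abs(x+57)<30)&(abs(y+50)<22)&(P[...,2]>.10)&(P[...,2]<.15)
m=(abs(x*1000+57)<30)&(abs(y*1000+50)<22)&(P[...,2]>.10)&(P[...,2]<.146)
q=np.c_[x[m],y[m],P[m][:,2]]*1000
print(q[np.argsort(q[:,0])][::3].round(0).tolist())
E
```

```text
clock: 26.0
tool_pos: [0.4591, 0.2092, 0.2282]
orientation: [180.0, 0.0, -143.2]
force: [-0.1, -0.0, -1.2]
opening: 0.0874
gripper_force: 0.0
[0.4590881  0.20920218 0.22820225] [ 1.79995325e+02  4.42950461e-02 -1.43154093e+02] [  47.    4.  -20.    0.  -65. -100.]
[[-86.0, -47.0, 131.0], [-83.0, -49.0, 131.0], [-80.0, -50.0, 128.0], [-74.0, -50.0, 134.0], [-71.0, -50.0, 130.0], [-68.0, -38.0, 127.0], [-67.0, -46.0, 132.0], [-66.0, -50.0, 128.0], [-64.0, -42.0, 117.0], [-64.0, -42.0, 110.0], [-63.0, -51.0, 129.0], [-62.0, -51.0, 111.0], [-60.0, -59.0, 111.0], [-59.0, -56.0, 138.0], [-58.0, -50.0, 141.0], [-57.0, -66.0, 133.0], [-57.0, -64.0, 120.0], [-56.0, -57.0, 133.0], [-56.0, -57.0, 129.0], [-55.0, -61.0, 126.0], [-55.0, -53.0, 137.0], [-54.0, -41.0, 137.0], [-54.0, -66.0, 119.0], [-53.0, -47.0, 139.0], [-52.0, -50.0, 135.0], [-52.0, -53.0, 141.0], [-51.0, -55.0, 136.0], [-51.0, -64.0, 114.0], [-51.0, -58.0, 135.0], [-49.0, -63.0, 132.0], [-49.0, -63.0, 122.0], [-48.0, -64.0, 118.0], [-48.0, -58.0, 132.0], [-46.0, -65.0, 131.0], [-46.0, -53.0, 132.0], [-46.0, -65.0, 120.0], [-45.0, -56.0, 124.0], [-43.0, -60.0, 116.0], [-41.0, -50.0, 133.0], [-38.0, -49.0, 130.0], [-33.0, -46.0, 132.0], [-31.0, -45.0, 128.0], [-28.0, -45.0, 132.0]]
```

```bash
python3 -m crank '[[[0.003,0.002,-0.04],[0,0,0],1],[[0,0,-0.04],[0,0,0],1],[[0,0,-0.03],[0,0,0],1],[[0,0,-0.015],[0,0,0],1],[[0,0,0],[0,0,0],1]]'; python3 -m crank '[[[0,0,0],[0,0,0],-1],[[0,0,0],[0,0,0],-1],[[0,0,0],[0,0,0],-1],[[0,0,0],[0,0,0],-1],[[0,0,0],[0,0,0],-1],[[0,0,0],[0,0,0],-1],[[0,0,0],[0,0,0],-1],[[0,0,0],[0,0,0],-1],[[0,0,0],[0,0,0],-1]]'
python3 - <<'E'
from h import *
g=lambda im:np.clip(255*(im/255.)**.6,0,255).astype(np.uint8)
I,d=snap('scene');cv2.imwrite('pics/grip.png',cv2.resize(g(I[90:210,230:380]),(750,600)))
E
```

```text
clock: 26.55
tool_pos: [0.4612, 0.2084, 0.1009]
orientation: [-180.0, -0.2, -143.4]
force: [0.2, 0.2, 0.2]
opening: 0.0875
gripper_force: 0.0
clock: 27.45
tool_pos: [0.4621, 0.2108, 0.1026]
orientation: [180.0, 0.0, -143.2]
force: [-0.6, -0.1, 2.2]
opening: 0.0358
gripper_force: 30.0
```

View pics/grip.png

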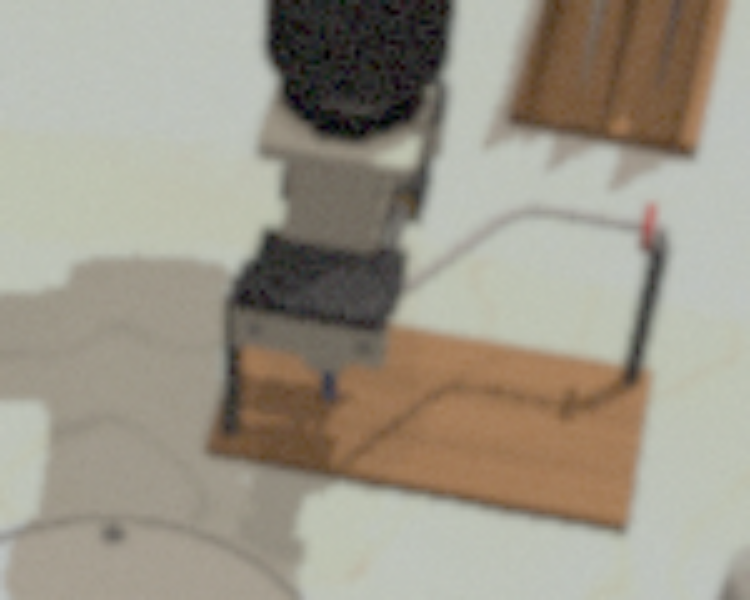

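Run:
```python
from h import *
w=np.load('wire.npy');r=np.radians(36.8);M=np.array([[np.cos(r),-np.sin(r)],[np.sin(r),np.cos(r)]])
W=w@M.T+[476.5,283.5]
s0=45;N=26;sv=np.linspace(s0,236,N+1)
pos=np.c_[np.interp(sv,range(len(W)),W[:,0]),np.interp(sv,range(len(W)),W[:,1])]
t=np.diff(W,axis=0);an=np.degrees(np.unwrap(np.arctan2(t[:,1],t[:,0])));an=np.interp(np.arange(-20,len(an)+20),np.arange(len(an)),an)
an=np.convolve(an,np.ones(41)/41,'valid');a=np.interp(sv,range(len(an)),an)
print(pos[0],a[0],pos[-1],a[-1])
for i,(d,b) in enumerate(zip(np.diff(pos,axis=0)/1000,np.diff(a))): print(i,d.round(4).tolist(),b.round(1), pos[i+1].round(0))
```

```text
[462.41095452 210.51713353] 40.73082210129781 [515.0237038  374.76232633] 36.79999999999953
0 [0.0059, 0.0044] 5.7 [468. 215.]
1 [0.0054, 0.005] 8.2 [474. 220.]
2 [0.004, 0.0061] 10.3 [478. 226.]
3 [0.0024, 0.0069] 10.5 [480. 233.]
4 [0.0007, 0.0073] 8.8 [481. 240.]
5 [-0.0007, 0.0073] 6.3 [480. 248.]
6 [-0.0007, 0.0073] 3.8 [479. 255.]
7 [-0.0007, 0.0073] 1.3 [479. 262.]
8 [-0.0007, 0.0073] 0.0 [478. 269.]
9 [-0.0007, 0.0073] 0.0 [477. 277.]
10 [-0.0007, 0.0073] 0.0 [476. 284.]
11 [-0.0007, 0.0073] -0.0 [476. 291.]
12 [-0.0007, 0.0073] 0.0 [475. 299.]
13 [-0.0007, 0.0073] -0.1 [474. 306.]
14 [-0.0007, 0.0073] -2.0 [473. 313.]
15 [-0.0007, 0.0073] -4.6 [473. 321.]
16 [-0.0005, 0.0073] -7.1 [472. 328.]
17 [0.001, 0.0073] -9.5 [473. 335.]
18 [0.0027, 0.0068] -10.6 [476. 342.]
19 [0.0043, 0.006] -9.9 [480. 348.]
20 [0.0055, 0.0048] -7.5 [486. 353.]
21 [0.0059, 0.0044] -5.0 [491. 357.]
22 [0.0059, 0.0044] -2.5 [497. 362.]
23 [0.0059, 0.0044] -0.3 [503. 366.]
24 [0.0059, 0.0044] -0.0 [509. 370.]
25 [0.0059, 0.0044] -0.0 [515. 375.]
```

```bash
python3 -m crank '[[[0,0,0.004],[0,0,0],-1],[[0,0,0.003],[0,0,3],-1],[[0.0059,0.0044,0],[0,0,7],-1],[[0.0054,0.005,0],[0,0,8.5],-1],[[0.004,0.0061,0],[0,0,8.5],-1],[[0.0024,0.0069,0],[0,0,8.5],-1],[[0.0007,0.0073,0],[0,0,8.5],-1],[[-0.0007,0.0073,0],[0,0,8],-1],[[-0.0007,0.0073,0],[0,0,5],-1],[[-0.0007,0.0073,0],[0,0,2.2],-1],[[0,0,0],[0,0,0],-1]]'
```

```text
clock: 28.6
tool_pos: [0.4785, 0.2631, 0.1096]
orientation: [-180.0, 0.0, -84.0]
force: [-0.3, -0.3, -1.2]
opening: 0.036
gripper_force: 30.0
```

```bash
python3 -m crank '[[[-0.0007,0.0073,0],[0,0,0],-1],[[-0.0007,0.0073,0],[0,0,0],-1],[[-0.0007,0.0073,0],[0,0,0],-1],[[-0.0007,0.0073,0],[0,0,0],-1],[[-0.0007,0.0073,0],[0,0,0],-1],[[-0.0007,0.0073,0],[0,0,0],-1],[[-0.0007,0.0073,0],[0,0,-2],-1],[[-0.0007,0.0073,0],[0,0,-5],-1]]'; python3 -m crank '[[[-0.0005,0.0073,0],[0,0,-8.5],-1],[[0.001,0.0073,0],[0,0,-8.5],-1],[[0.0027,0.0068,0],[0,0,-8.5],-1],[[0.0043,0.006,0],[0,0,-8.5],-1],[[0.0055,0.0048,0],[0,0,-8.5],-1],[[0.0059,0.0044,0],[0,0,-7],-1],[[0.0059,0.0044,0],[0,0,-2.7],-1],[[0,0,0],[0,0,0],-1]]'
```

```text
clock: 29.4
tool_pos: [0.4727, 0.3214, 0.1095]
orientation: [180.0, -0.0, -91.1]
force: [0.4, -0.6, -1.3]
opening: 0.0357
gripper_force: 30.0
clock: 30.2
tool_pos: [0.4981, 0.3625, 0.1093]
orientation: [-180.0, 0.0, -143.3]
force: [-1.1, 0.3, -0.6]
opening: 0.0354
gripper_force: 30.0
```

```bash
python3 -m crank '[[[0.0048,0.0036,0],[0,0,0],-1],[[0.0048,0.0036,0],[0,0,0],-1],[[0.0048,0.0036,0],[0,0,0],-1],[[0.0032,0.0024,0],[0,0,0],-1],[[0,0,0],[0,0,0],-1],[[0,0,0],[0,0,0],-1]]'; python3 -m crank '[[[0.0016,0.0012,0],[0,0,0],-1],[[0.0016,0.0012,0],[0,0,0],-1],[[0,0,0],[0,0,0],-1]]';python3 -m crank '[[[0.0016,0.0012,0],[0,0,0],-1],[[0,0,0],[0,0,0],-1]]'
```

```text
clock: 30.8
tool_pos: [0.5152, 0.3748, 0.1094]
orientation: [180.0, -0.0, -143.2]
force: [0.6, -0.1, -0.9]
opening: 0.0362
gripper_force: 30.0
clock: 31.1
tool_pos: [0.518, 0.3769, 0.1093]
orientation: [-180.0, -0.1, -143.2]
force: [-2.9, -1.3, 1.1]
opening: 0.0354
gripper_force: 30.0
clock: 31.3
tool_pos: [0.5183, 0.3769, 0.1088]
orientation: [-180.0, -0.3, -143.3]
force: [-6.5, -3.9, 2.2]
opening: 0.0356
gripper_force: 30.0
```

```bash
python3 -m crank '[[[-0.0008,-0.0006,-0.003],[0,0,0],-1],[[0,0,-0.003],[0,0,0],-1],[[0,0,-0.001],[0,0,0],-1],[[0,0,0],[0,0,0],-1]]'; python3 -m crank '[[[0,0,0],[0,0,0],-0.1],[[0,0,0],[0,0,0],-0.1],[[0,0,0],[0,0,0],0.2],[[0,0,0],[0,0,0],0.2],[[0,0,0],[0,0,0],0.6],[[0,0,0],[0,0,0],0.6],[[0,0,0],[0,0,0],0.6],[[0,0,0.02],[0,0,0],0.6],[[0,0,0.04],[0,0,0],0.6],[[0,0,0.04],[0,0,0],0.6],[[0,0,0.03],[0,0,0],0.6]]'
```

```text
clock: 31.7
tool_pos: [0.5185, 0.3769, 0.1026]
orientation: [-180.0, -0.1, -143.2]
force: [-5.4, -3.9, 3.7]
opening: 0.0358
gripper_force: 30.0
clock: 32.8
tool_pos: [0.5197, 0.3782, 0.2354]
orientation: [180.0, 0.1, -143.2]
force: [0.7, 0.0, -0.1]
opening: 0.0701
gripper_force: 0.0
```

```bash
python3 -m crank '[[[0.0067,-0.0436,0],[0,0,-3.2],0.6],[[0.0067,-0.0436,0],[0,0,-3.2],0.6],[[0.0067,-0.0436,0],[0,0,-3.2],0.6],[[0.0067,-0.0436,0],[0,0,-3.2],0.6],[[0.0067,-0.0436,0],[0,0,-3.2],0.6],[[0.0067,-0.0436,0],[0,0,-3.2],0.6],[[0.0067,-0.0436,0],[0,0,-3.2],0.6],[[0.0067,-0.0436,0],[0,0,-3.2],0.6],[[0.0067,-0.0436,0],[0,0,-3.2],0.6],[[0.0067,-0.0436,0],[0,0,-3.2],0.6],[[0.0067,-0.0436,0],[0,0,-3.2],0.6]]'
python3 - <<'E'
from seg import *
g=lambda im:np.clip(255*(im/255.)**.6,0,255).astype(np.uint8)
a,d=snap('top','t3.png');b,e=snap('scene','s3.png')
for n,dd,I in(('top',d,a),('scene',e,b)):
    P=cloud(n,dd);rect(n,P,I,'fin',(.625,-.319),.03,.056,.09)
c=cv2.resize(g(a[215:295,110:190]),(380,380));f=cv2.resize(g(b[105:185,310:390]),(380,380))
cv2.imwrite('pics/ring.png',np.hstack([c,f]))
E
```

```text
clock: 33.9
tool_pos: [0.593, -0.1035, 0.2328]
orientation: [180.0, 0.0, -178.6]
force: [0.5, 1.7, 0.4]
opening: 0.0703
gripper_force: 0.0
top fin 87 mean [ 0.6225 -0.3172  0.0697] rect [ 623.1 -318.6] [14.5 27.2] 75.6 z95 0.0749
scene fin 94 mean [ 0.6281 -0.3194  0.0691] rect [ 625.8 -318.9] [14.1 28.5] 74.8 z95 0.0728
```

View pics/ring.png

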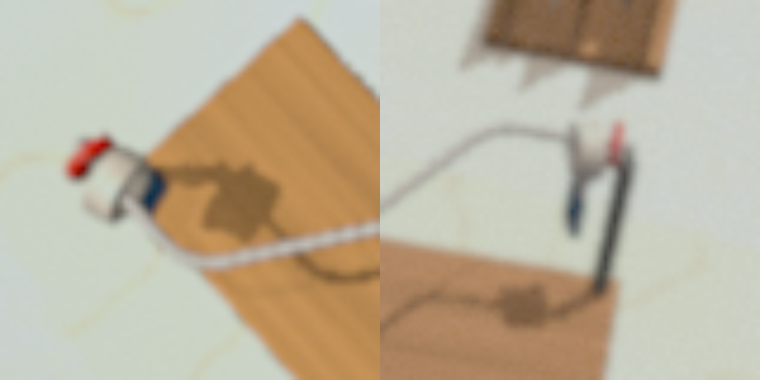

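Ring hangs against the red disc in both crops, which settles that part. On to the tab.

```bash
python3 -m crank '[[[0.0064,-0.0435,0],[0,0,-3.2],0.2],[[0.0064,-0.0435,0],[0,0,-3.2],0.2],[[0.0064,-0.0435,0],[0,0,-3.2],0.2],[[0.0064,-0.0435,0],[0,0,-3.2],0.2],[[0.0064,-0.0435,0],[0,0,-3.2],0.2],[[0,0,-0.04],[0,0,0],0.2],[[0,0,-0.04],[0,0,0],0.2],[[0,0,-0.04],[0,0,0],0.2],[[0,0,0],[0,0,0],0.2],[[0,0,0],[0,0,0],0.2]]'
```

```text
clock: 35.0
tool_pos: [0.6251, -0.3192, 0.113]
orientation: [-180.0, -0.1, 165.6]
force: [0.9, -1.3, 0.9]
opening: 0.0521
gripper_force: 0.0
```

```bash
python3 -m crank '[[[0,0,-0.03],[0,0,0],0.2],[[0,0,-0.02],[0,0,0],0.2],[[0,0,-0.009],[0,0,0],0.2],[[0,0,0],[0,0,0],0.2],[[0,0,0],[0,0,0],0.2]]'; python3 -m crank '[[[0,0,0],[0,0,0],-1],[[0,0,0],[0,0,0],-1],[[0,0,0],[0,0,0],-1],[[0,0,0],[0,0,0],-1],[[0,0,0],[0,0,0],-1],[[0,0,0],[0,0,0],-1],[[0,0,0],[0,0,0],-1],[[0,0,0],[0,0,0],-1]]'
```

```text
clock: 35.5
tool_pos: [0.6263, -0.3195, 0.0559]
orientation: [-180.0, 0.2, 165.6]
force: [-0.0, 0.1, 0.3]
opening: 0.0526
gripper_force: 0.0
clock: 36.3
tool_pos: [0.6249, -0.3192, 0.0536]
orientation: [-180.0, -0.0, 165.6]
force: [-0.4, 0.8, 1.5]
opening: 0.0138
gripper_force: 30.0
```

Slide along the alarm's +y, (0.25, 0.968): 50 mm, plus a little.

```bash
python3 -m crank '[[[0.0025,0.0097,0],[0,0,0],-1],[[0.0025,0.0097,0],[0,0,0],-1],[[0.0025,0.0097,0],[0,0,0],-1],[[0.0025,0.0097,0],[0,0,0],-1],[[0.0018,0.0068,0],[0,0,0],-1],[[0.0007,0.0029,0],[0,0,0],-1],[[0,0,0],[0,0,0],-1],[[0,0,0],[0,0,0],-1]]'
```

```text
clock: 37.1
tool_pos: [0.6376, -0.271, 0.0536]
orientation: [-180.0, 0.0, 165.6]
force: [1.2, -4.4, -1.1]
opening: 0.0134
gripper_force: 30.0
```

```bash
python3 -m crank '[[[0,0,0],[0,0,0],0],[[0,0,0],[0,0,0],0],[[0,0,0],[0,0,0],0],[[0,0,0],[0,0,0],0],[[0,0,0],[0,0,0],0],[[0,0,0.03],[0,0,0],0],[[0,0,0.04],[0,0,0],-1],[[0.01,0.035,0.03],[0,0,0],-1],[[0.01,0.035,0.03],[0,0,0],-1],[[0.01,0.035,0.03],[0,0,0],-1]]'
python3 - <<'E'
from seg import *
g=lambda im:np.clip(255*(im/255.)**.6,0,255).astype(np.uint8)
a,d=snap('top','t4.png');b,e=snap('scene','s4.png')
for n,dd,I in(('top',d,a),('scene',e,b)):
    P=cloud(n,dd);rect(n,P,I,'button',(.625,-.315),.04,.033,.05,lambda h,s,v:((h<8)|(h>172))&(s>120))
    rect(n,P,I,'fin',(.638,-.27),.03,.056,.09)
c=cv2.resize(g(a[150:215,365:440]),(375,325));f=cv2.resize(g(b[285:350,140:215]),(375,325))
cv2.imwrite('pics/al.png',np.hstack([c,f]))
E
```

```text
clock: 38.1
tool_pos: [0.6674, -0.1647, 0.215]
orientation: [180.0, 0.0, 165.5]
force: [0.5, -0.4, 0.1]
opening: 0.0177
gripper_force: 0.0
top button 113 mean [ 0.6236 -0.3187  0.0412] rect [ 624. -319.] [25.  32.2] 36.6 z95 0.0438
top fin 77 mean [ 0.6354 -0.2679  0.0708] rect [ 636.  -268.7] [14.2 25.8] 72.9 z95 0.0751
scene button 149 mean [ 0.6263 -0.3191  0.0387] rect [ 625.4 -318.8] [28.  30.8] 75.6 z95 0.0410
scene fin 94 mean [ 0.6414 -0.271   0.0689] rect [ 638.1 -270.3] [14.1 28.4] 76.3 z95 0.0727
```

View pics/al.png

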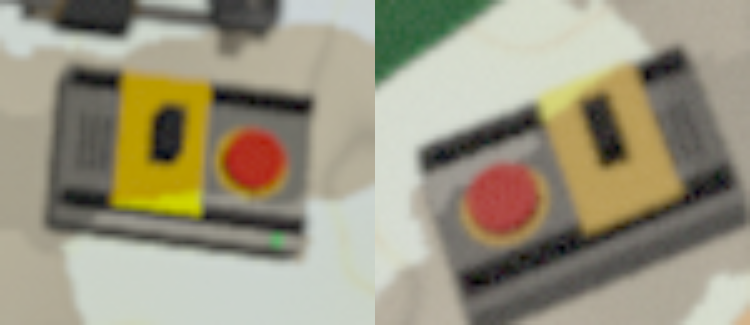

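```bash
python3 -m crank '[[[-0.0109,-0.0394,0],[0,0,0],-1],[[-0.0109,-0.0394,0],[0,0,0],-1],[[-0.0109,-0.0394,0],[0,0,0],-1],[[-0.0109,-0.0394,0],[0,0,0],-1],[[0,0,-0.04],[0,0,0],-1],[[0,0,-0.04],[0,0,0],-1],[[0,0,-0.04],[0,0,0],-1],[[0,0,-0.03],[0,0,0],-1],[[0,0,-0.014],[0,0,0],-1],[[0,0,0],[0,0,0],-1],[[0,0,0],[0,0,0],-1]]'; python3 -m crank '[[[0,0,-0.005],[0,0,0],-1],[[0,0,-0.004],[0,0,0],-1],[[0,0,-0.003],[0,0,0],-1],[[0,0,-0.002],[0,0,0],-1],[[0,0,0],[0,0,0],-1]]'
```

```text
clock: 39.3
tool_pos: [0.6247, -0.3236, 0.0508]
orientation: [-180.0, 0.1, 165.6]
force: [0.1, 1.1, -0.0]
opening: 0.0001
gripper_force: 0.0
clock: 39.8
tool_pos: [0.6245, -0.3234, 0.0361]
orientation: [-180.0, 0.1, 165.6]
force: [1.0, 1.7, 3.8]
opening: -0.0
gripper_force: 1.9
```

```bash
python3 -m crank '[[[0,0,-0.002],[0,0,0],-1],[[0,0,-0.001],[0,0,0],-1],[[0,0,0],[0,0,0],-1],[[0,0,0],[0,0,0],-1],[[0,0,0],[0,0,0],-1]]'
```

```text
clock: 40.3
tool_pos: [0.6245, -0.3234, 0.0342]
orientation: [-180.0, 0.1, 165.6]
force: [-0.7, 2.3, 11.6]
opening: 0.0002
gripper_force: 5.9
```

Bottomed (11.6 N at z 34 mm). Back up, then to the fin.

```bash
python3 -m crank '[[[0,0,0.03],[0,0,0],-1],[[0,0,0.04],[0,0,0],-1],[[0.0068,0.0265,0.01],[0,0,0],0.2],[[0.0068,0.0265,0],[0,0,0],0.2],[[0,0,0],[0,0,0],0.2],[[0,0,0],[0,0,0],0.2],[[0,0,0],[0,0,0],0.2],[[0,0,0],[0,0,0],0.2],[[0,0,0],[0,0,0],0.2],[[0,0,0],[0,0,0],0.2]]'
```

```text
clock: 41.3
tool_pos: [0.6372, -0.2708, 0.1123]
orientation: [-180.0, -0.0, 165.5]
force: [0.4, 0.1, -0.0]
opening: 0.052
gripper_force: 0.0
```

```bash
python3 -m crank '[[[0,0,-0.03],[0,0,0],0.2],[[0,0,-0.02],[0,0,0],0.2],[[0,0,-0.008],[0,0,0],0.2],[[0,0,0],[0,0,0],0.2],[[0,0,0],[0,0,0],-1],[[0,0,0],[0,0,0],-1],[[0,0,0],[0,0,0],-1],[[0,0,0],[0,0,0],-1],[[0,0,0],[0,0,0],-1],[[0,0,0],[0,0,0],-1],[[0,0,0],[0,0,0],-1],[[0,0,0],[0,0,0],-1]]'; python3 -m crank '[[[-0.0025,-0.0097,0],[0,0,0],-1],[[-0.0025,-0.0097,0],[0,0,0],-1],[[-0.0025,-0.0097,0],[0,0,0],-1],[[-0.0025,-0.0097,0],[0,0,0],-1],[[-0.0018,-0.0068,0],[0,0,0],-1],[[-0.0007,-0.0029,0],[0,0,0],-1],[[0,0,0],[0,0,0],-1],[[0,0,0],[0,0,0],-1]]'
```

```text
clock: 42.5
tool_pos: [0.6374, -0.2709, 0.055]
orientation: [-180.0, 0.0, 165.6]
force: [-2.4, -4.6, 2.1]
opening: 0.0137
gripper_force: 30.0
clock: 43.3
tool_pos: [0.6247, -0.3193, 0.055]
orientation: [180.0, 0.0, 165.5]
force: [-1.7, 0.5, 5.6]
opening: 0.014
gripper_force: 30.0
```

```bash
python3 -m crank '[[[-0.0003,-0.001,0],[0,0,0],-1],[[-0.0003,-0.001,0],[0,0,0],-1],[[0,0,0],[0,0,0],-1]]'; python3 -m crank '[[[0,0,0],[0,0,0],0],[[0,0,0],[0,0,0],0],[[0,0,0],[0,0,0],0],[[0,0,0],[0,0,0],0],[[0,0,0],[0,0,0],0],[[0,0,0.03],[0,0,0],0],[[0,0,0.04],[0,0,0],0],[[-0.01,0.02,0.04],[0,0,0],0],[[-0.02,0.04,0.01],[0,0,0],0],[[-0.02,0.04,0],[0,0,0],0],[[-0.02,0.04,0],[0,0,0],0],[[0,0,0],[0,0,0],0]]'
python3 - <<'E'
from seg import *
a,d=snap('top','t5.png');b,e=snap('scene','s5.png')
for n,dd,I in(('top',d,a),('scene',e,b)):
    P=cloud(n,dd);rect(n,P,I,'fin',(.625,-.319),.04,.056,.09);rect(n,P,I,'red',(.53,.385),.05,.1,.17,lambda h,s,v:((h<8)|(h>172))&(s>120))
g=lambda im:np.clip(255*(im/255.)**.6,0,255).astype(np.uint8)
cv2.imwrite('pics/fin.png',g(b))
E
```

```text
clock: 43.6
tool_pos: [0.6246, -0.3195, 0.0549]
orientation: [179.9, 0.0, 165.6]
force: [-0.8, 8.9, 6.4]
opening: 0.014
gripper_force: 30.0
clock: 44.8
tool_pos: [0.5522, -0.1774, 0.1754]
orientation: [179.9, 0.0, 165.7]
force: [0.4, -0.9, 0.7]
opening: 0.0437
gripper_force: 0.0
top fin none
top red 41 mean [0.5283 0.3846 0.1414] rect [530.2 387.1] [12.3 22.9] 41.4 z95 0.1458
scene fin 92 mean [ 0.6278 -0.3194  0.069 ] rect [ 626.2 -319.1] [14.2 27.7] 74.9 z95 0.0726
scene red 8 mean [0.5343 0.3792 0.1375] rect [534.2 378.9] [2.8 8.1] 37.4 z95 0.1439
```

View pics/fin.png

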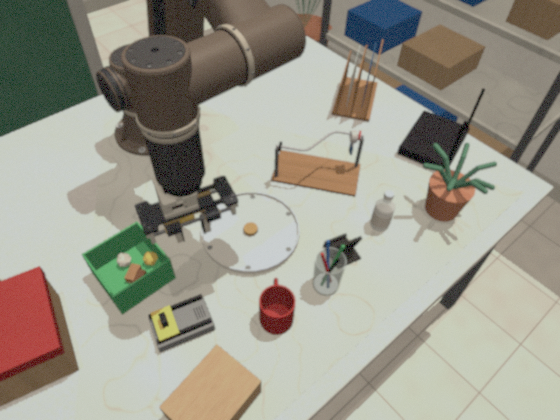

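The tray holds only the tin, the litter is in the bin (130,265), the ring is at the stop (355,138), the tab is closed (165,320), and the arm is clear.

```bash
python3 -c "
from plant import close_job
print(close_job())"
```

```text
the job is handed in; nothing more can be done
None
```

I've handed the job in after about 45 s of robot time: all five litter pieces are in the bin, the key ring is released and hanging against the red stop, and the alarm button was pressed right down with the tab slid back over it. `close_job()` returned no verdict.

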